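# Jack up the weighing slab and hold it

### The arm

A 6-joint arm with a two-finger parallel gripper is mounted at the origin on a cart in front of the work surface, level with it; the furniture and walls round the work are solid. World frame = base frame: x ahead of the robot, y to its left, z up, the work surface at z = 0. Lengths are in mm, angles in rad, forces in N, time in s.
With the tool pointing down it reaches from about 325 to 900 mm from the base axis. Payload 6.1 kg.
Tool frame: the origin (TCP) lies midway between the tips of the shut fingers; the grasp point (between the pads) lies 19 mm behind it; z points along the fingers, y is the direction in which the jaws open and shut (so a half turn about z gives the same grasp; the last joint's range is limited). The gripper opens to 87 mm and grips with 3 to 60 N. Pads are 19 mm wide; open, the fingers measure 117 mm over their backs; the gripper's body (75 mm by 190 mm) begins 51 mm behind the grasp point.
Start: joints at [-1.427, 0.22, 1.526, -0, 1.395, -0.126], TCP at [166.58, -602.384, 222.538] pointing down, gripper open.
Joint ranges: [-2.98, 2.98], [-0.91, 2.08], [0.09, 2.57], [-1.24, 4.39], [0.2, 2.65], [-2.68, 2.68]. Speed limits (rad/s): [2.57, 2.57, 3.01, 3.14, 3.14, 3.14].

### API

Orientations are given as a rotation vector (axis times angle).
In Python, from rig import * gives the robot as it stands. The module is installed in compiled form; this text tells all that it offers.
- The arm moves only by the tool drive_tool, never from a script. Its argument "deltas" is a list of rows, each a list of 7 numbers: the opening in per cent of the stroke, from 0 (shut) to 100 (fully open), then the shift along the tool's x, y, z in mm, then the turn, a rotation vector about the tool's x, y, z in rad. In form: [[hand, dx, dy, dz, ax, ay, az], ...]. A call has 1 to 12 rows; each row is the pose to reach, as a shift and turn from the pose measured when the call began, along the tool's axes at that moment; what a row does not reach only later rows make up. A row lasts 1/8 s, in which the tool goes at most 62.5 mm and 10.7 degrees, less where a joint would pass 70% of its speed; a pose out of reach is approached as far as the arm can. A call with a gripper value outside its range is refused whole. The fingers move at their own pace and stop on an object; "squeeze" is the grip in N (left out, the last holds). Time passes only in rows, so rows that repeat a pose let the fingers close. It gives the time, the measured TCP pose, the force and the opening at its end, in the units of the state.
- read_state(): the state, without advancing time (a new reading comes with each control period).
- grab_frame(name): name is "scene" or "top" or "wrist"; returns a dict with "img" (400x640x3 uint8, red, green, blue), "fovy" (degrees; the focal length in pixels is half the picture's height over the tangent of half this angle, whatever the lens; pixels are square), "cx", "cy" (the principal point, pixels), "R" (3x3) and "t" (3): a world point X has camera coordinates R X + t. Camera axes: x right, y down, z forward; pixel columns grow to the right and rows downward; lengths in mm; the calibration is good to about 2 mm. A picture is of the moment at which its call begins. There is no depth.
- sign_off(): hands the job in, once; it reports no verdict.
The state is a dict: "t": time; "q": joint angles; "joint_vel": joint speeds; "effort": joint torques, N m; "tcp_pos": TCP position; "ee_rot": TCP orientation; "ft_force": force on the tool from outside, world axes, zero at the start; "torque": the same for the moment, N m; "opening": finger opening in mm.
Only numpy, scipy, OpenCV 4.12 (cv2) and the standard library are available. Lean on these libraries where they do the work, as an engineer would, in place of code of your own. Each camera call takes 0.05 s, during which the arm holds its last target.

### The job

Stand the small lever jack upright on the narrow raised rail in front of the weighing stand, lined up with the rail and with its round saddle centred under the pad of the slab's lift lug (the tab with the bolt). Then press the jack's handle right down so that the jack alone raises the edge of the slab, and finish while still holding the handle down: do not let go of it. Do not lift the slab with the gripper, and leave the other things on the bench where they are.

Things in the scene. Friction and masses are not known exactly. Their poses are not given: they have to be found in the camera images.
- stand: Fixed weighing stand: dark steel frame under a marble slab, with a steel rail on the bench in front of it. Origin on the bench under the frame's middle; z up; the rail runs along its -x axis (y = 0) from x = -300 to -55 mm, 40 mm wide, top 25 mm above the bench. Front legs (22 mm) at x = -66, y = +-85 mm; slab's front edge at x = -90 mm.
- slab: Marble slab 180 x 200 x 25 mm, underside 95 mm above the bench, hinged along its back edge so that its front edge can rise; weighs about 11 N at the lug. A scale stands on it (top 180 mm above the bench). A flat steel lift lug, 52 mm wide, 8 mm thick, reaches 51 mm out from its front edge over the rail. Origin mid hinge line at the underside, x away from the lug, z up.
- lift_point (a point): The marked lift point: centre of the underside of the round pad (28 mm across, 2 mm thick) below the lift lug, directly under the bolt on the lug; 93 mm above the bench at rest, at x = -115, y = 0 mm in the stand's frame.
- jack: Loose grey lever jack, 0.7 kg. Origin on its underside, x along it to the saddle, z up. Base 50 mm wide, 10 mm thick, x -110 to 100 mm. Grip block x -8 to 32, 30 mm wide, top at z 55. Saddle at x 72, 34 mm across, top at z 56 with handle up. Handle hinged at x -20, z 58 between cheeks (30 mm wide, top z 66), reaches to -x, ends in a square tread at x -91 to -95.
- jack_grip (a point): Centre of the jack's grip block, 32 mm above the jack's underside (at x = 12, y = 0 mm of the jack), axes as the jack's; grip across y (30 mm wide) from above.
- jack_saddle (a point): Middle of the top face of the jack's saddle. It rises 52 mm per rad of handle: 26 mm in all, the first 12 mm of it taking up the gap below the lift pad.
- tread (a point): Middle of the top face of the square tread (34 x 34 mm, 12 mm thick) at the free end of the jack's handle, 75 mm from the hinge. It is about 82 mm above the jack's underside with the handle up and about 45 mm with the handle down, moving almost straight down (less than 4 mm along the jack).
- jack_handle (a joint): Handle angle of the jack: 0 = up, as it springs back when let go; 0.5 rad = fully down at its stop. Holding the slab up takes about 8 N on the tread.
- beaker: Bystander, leave it alone: small glass beaker, 50 mm wide, 54 mm tall. Origin at its underside.
- jar_black: Bystander, leave it alone: sample jar with white cap, 50 mm wide, 78 mm tall. Origin at its underside.
- pipe_ring: Bystander, leave it alone: short black ring cut from a pipe, 45 mm. Origin at its underside.
- marker: Bystander, leave it alone: black and white marker pen, 138 mm long. Origin at its underside.
- tape: Bystander, leave it alone: roll of tape, 92 mm wide, 25 mm high. Origin at its underside.
- pipe: Bystander, leave it alone: black pipe specimen, 191 mm long, 43 mm thick, lying down. Origin at its underside.
- scale: Bystander, leave it alone: white top-pan scale standing on the slab, 186 x 157 x 60 mm, 1.15 kg; rides up with the slab. Origin at its underside.
- boat: Bystander, leave it alone: small white weighing boat, 91 x 25 x 10 mm. Origin at its underside.

How it is judged:
By the outcome, as a careful person would: the job done as asked, in the order asked, and still so for the second after the job is handed in, while the arm keeps its last pose, push and grip.
It also fails if it takes over 51 s, if anything falls off the work surface, if the arm or the gripper's body presses on something with over 40 N, if the wrist force passes 120 N, or if a joint passes its speed limit or range.

## Working session

There is one attempt and no reset: what is moved stays moved. The work goes in short steps, Python scripts to look and compute and a tool call to move; the robot and the scene stay as the last step left them, time stands still between calls to the robot, and variables do not carry over. Pictures are saved under pics/ and viewed, and the job is handed in when it is done.

Besides the shell and the picture viewer there is one more tool, called as name(argument=value, ...) on one line, values as JSON. drive_tool: Moves the arm, as the interface text tells. Its arguments: {"type":"object","properties":{"deltas":{"type":"array","items":{"type":"array","items":{"type":"number"}}},"squeeze":{"type":"number"}},"required":["deltas"]}

```bash
mkdir -p pics
python3 - <<'E'
from rig import *
import cv2,numpy as np
for n in ["scene","top","wrist"]:
    f=grab_frame(n); cv2.imwrite(f"pics/{n}0.png",f["img"][:,:,::-1]); print(n,f["fovy"],f["cx"],f["cy"],(-f["R"].T@f["t"]).round(),f["R"].round(2).tolist())
s=read_state(); print({k:np.round(v,3).tolist() for k,v in s.items()})
E
```

```text
scene 51.92226211362653 317.71200201472084 193.1521409831537 [-50. 661. 865.] [[-0.8, -0.6, 0.0], [-0.38, 0.51, -0.77], [0.46, -0.62, -0.64]]
top 51.631901145598604 322.41617476732324 197.5063120784217 [ 312.  -62. 1445.] [[0.03, -1.0, 0.03], [-0.99, -0.03, -0.13], [0.14, -0.02, -0.99]]
wrist 63.915861071611396 319.6510844350056 198.66644333506954 [ 236. -582.  384.] [[0.27, -0.96, -0.0], [-0.93, -0.26, 0.26], [-0.25, -0.07, -0.97]]
{'t': 0.15, 'q': [-1.427, 0.221, 1.527, -0.0, 1.395, -0.126], 'joint_vel': [0.001, -0.001, -0.004, -0.0, -0.001, 0.0], 'effort': [-0.0, -49.519, -38.788, 0.07, 0.053, -0.0], 'tcp_pos': [166.495, -601.917, 221.692], 'ee_rot': [-3.112, -0.422, 0.0], 'ft_force': [-0.235, 0.338, -0.339], 'torque': [0.0, -0.037, 0.02], 'opening': 86.954}
```

View pics/scene0.png

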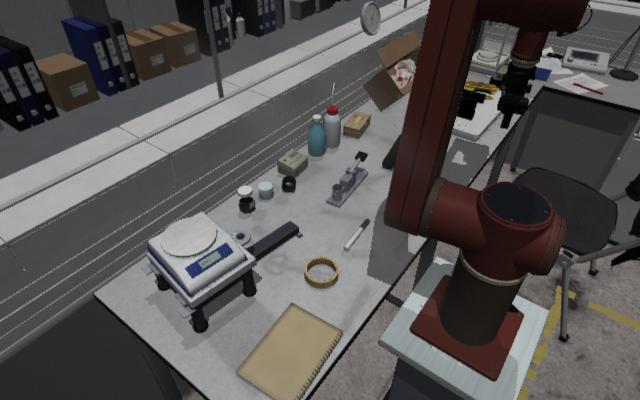

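View pics/top0.png

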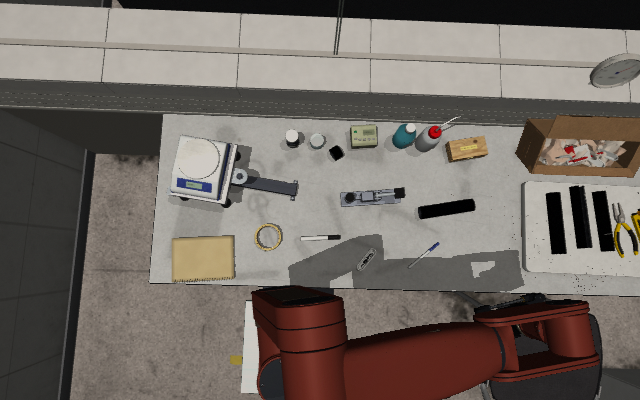

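View pics/wrist0.png

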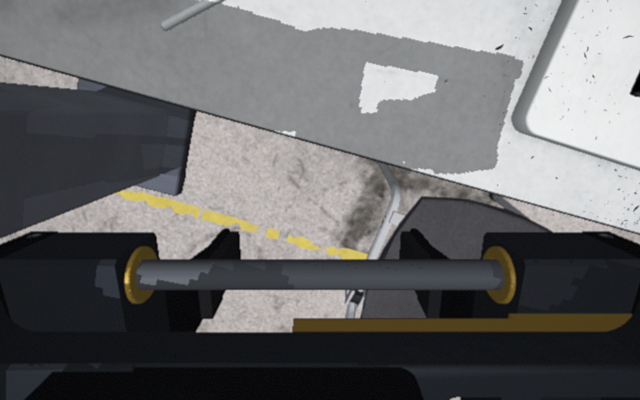

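The top view shows the jack in mid-bench, saddle at about (348,199) and tread at about (400,193). The stand is upper left, with its rail running right to about (297,187). I'll zoom in for measurements.

Run:
```python
import cv2
a=cv2.imread("pics/top0.png")
cv2.imwrite("pics/z1.png",cv2.resize(a[120:240,160:310],None,fx=5,fy=5,interpolation=cv2.INTER_CUBIC))
cv2.imwrite("pics/z2.png",cv2.resize(a[160:230,325:425],None,fx=8,fy=8,interpolation=cv2.INTER_CUBIC))
a=cv2.imread("pics/scene0.png")
cv2.imwrite("pics/z3.png",cv2.resize(a[140:220,310:390],None,fx=7,fy=7,interpolation=cv2.INTER_CUBIC))
cv2.imwrite("pics/z4.png",cv2.resize(a[210:340,140:310],None,fx=4,fy=4,interpolation=cv2.INTER_CUBIC))
```

```text
(no output)
```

View pics/z1.png

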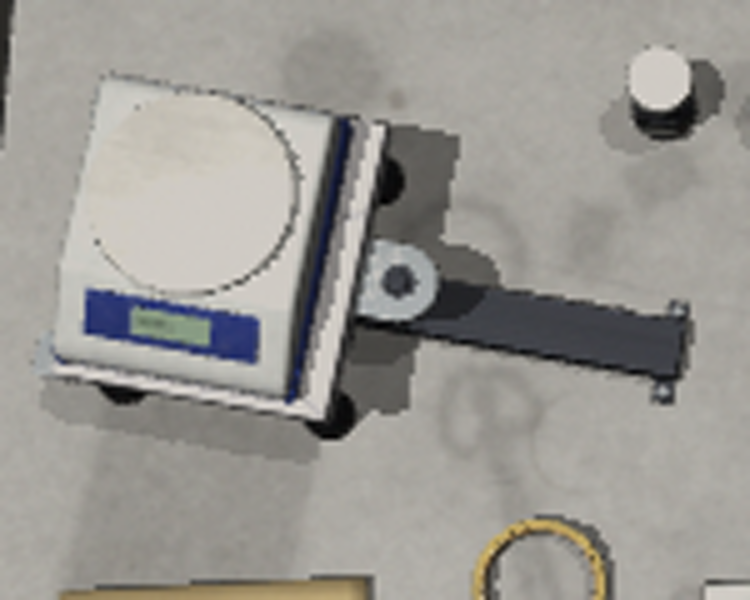

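View pics/z2.png

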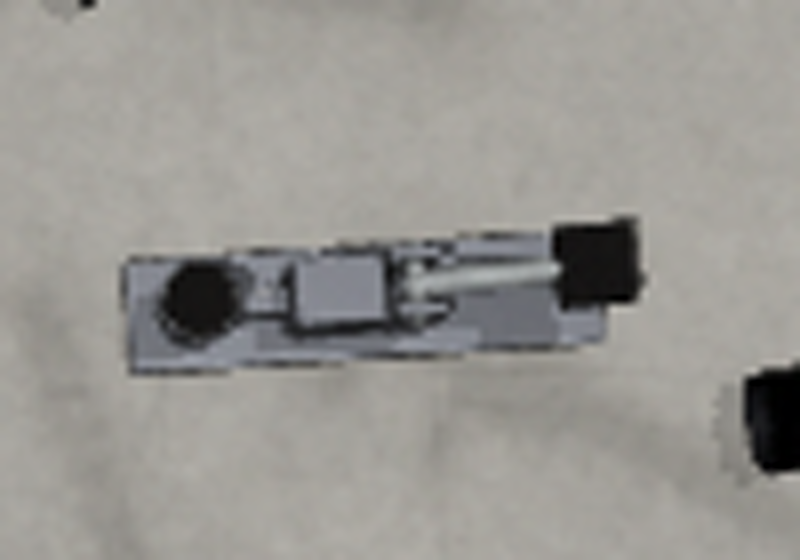

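View pics/z3.png

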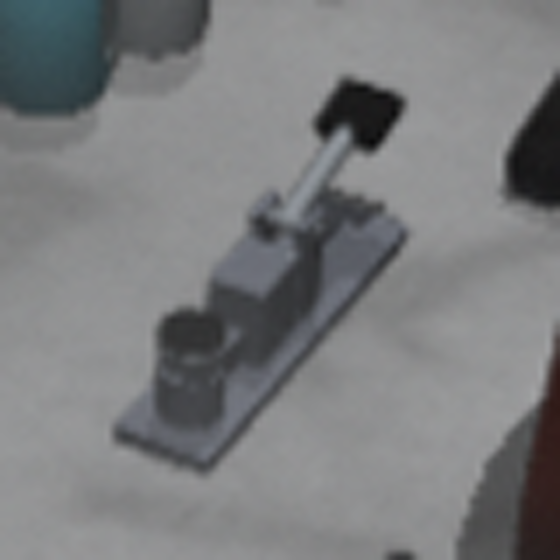

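View pics/z4.png

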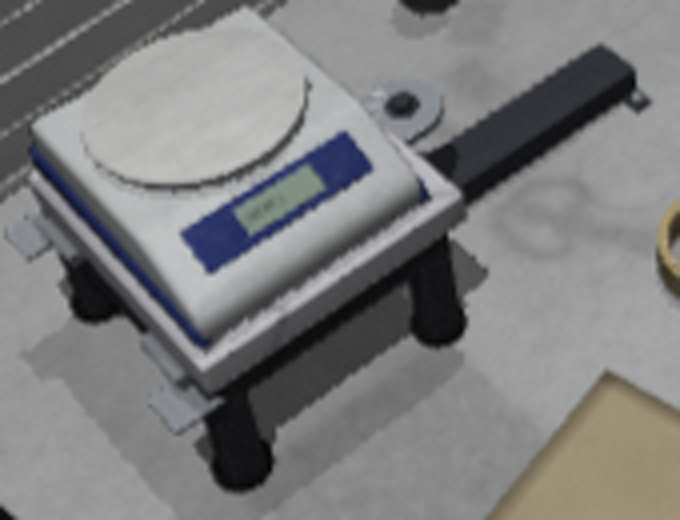

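```bash
cat > h.py <<'E'
from rig import *
import cv2,numpy as np
from scipy.spatial.transform import Rotation as Ro
def ray(f,u,v,z):
    fl=200/np.tan(np.radians(f["fovy"]/2)); R=np.array(f["R"]);t=np.array(f["t"])
    c=-R.T@t; d=R.T@np.array([(u-f["cx"])/fl,(v-f["cy"])/fl,1]); return c+d*(z-c[2])/d[2]
def proj(f,X):
    fl=200/np.tan(np.radians(f["fovy"]/2)); p=np.array(f["R"])@np.array(X)+np.array(f["t"]); return np.array([f["cx"]+fl*p[0]/p[2],f["cy"]+fl*p[1]/p[2]])
def step(X,Rw=None):
    "tool-frame delta to world pos X"
    s=read_state(); R=Ro.from_rotvec(s["ee_rot"]); d=R.inv().apply(np.array(X)-s["tcp_pos"])
    a=np.zeros(3) if Rw is None else (R.inv()*Rw).as_rotvec()
    return d.round(1).tolist(),a.round(3).tolist()
def grasp_rot(ax):
    "tool z down, y across ax (ax = world yaw of jack x); returns two options"
    out=[]
    for s in (1,-1):
        x=s*np.array([np.cos(ax),np.sin(ax),0]); z=np.array([0,0,-1.]); out.append(Ro.from_matrix(np.stack([x,np.cross(z,x),z],1)))
    return out
E
python3 - <<'E'
from h import *
f=grab_frame("top"); 
def P(n,u,v,k,ox,oy,z): 
    x=(u+.5)/k-.5+ox; y=(v+.5)/k-.5+oy; r=ray(f,x,y,z); print(n,r.round(1)); return r
g=P("grip",340,288,8,325,160,55);s=P("saddle",200,300,8,325,160,56);t=P("tread",596,262,8,325,160,82)
P("baseL1",125,260,8,325,160,10);P("baseL2",133,372,8,325,160,10);P("baseR",605,345,8,325,160,10)
print("yaw",np.degrees(np.arctan2(*(s-t)[[1,0]])),np.linalg.norm((s-t)[:2]),np.linalg.norm((s-g)[:2]))
b=P("bolt",400,281,5,160,120,107)
e1=P("rail1",682,317,5,160,120,25);e2=P("rail2",678,380,5,160,120,25)
e=(e1+e2)/2; print("rail yaw",np.degrees(np.arctan2(*(b-e)[[1,0]])),np.linalg.norm((b-e)[:2]),"exp185")
P("slab c1",385,125,5,160,120,120);P("slabc2",325,418,5,160,120,120)
s=read_state(); print(Ro.from_rotvec(s["ee_rot"]).as_matrix().round(2).tolist())
w=grab_frame("wrist"); R=Ro.from_rotvec(s["ee_rot"]).as_matrix(); c=-w["R"].T@w["t"]
print("cam in tool",(R.T@(c-s["tcp_pos"])).round(1),(w["R"]@R).round(3).tolist())
E
```

```text
grip [ 514.2 -245.    55. ]
saddle [ 506.8 -185.3   56. ]
tread [ 524.9 -348.8   82. ]
baseL1 [ 529.8 -156.    10. ]
baseL2 [ 480.5 -160.8   10. ]
baseR [ 499.4 -368.1   10. ]
yaw 96.33186985677962 164.44407769379703 60.12548804886068
bolt [557.5 181.2 107. ]
rail1 [ 5.541e+02 -4.000e-01  2.500e+01]
rail2 [509.8   0.6  25. ]
rail yaw 81.97101397410225 182.88327468454077 exp185
slab c1 [658.4 194.5 120. ]
slabc2 [464.1 221.5 120. ]
[[0.96, 0.27, -0.0], [0.27, -0.96, 0.0], [0.0, -0.0, -1.0]]
cam in tool [  72.5   -0.7 -162. ] [[0.001, 1.0, 0.001], [-0.965, 0.001, -0.261], [-0.261, -0.001, 0.965]]
```

Ray checks agree with the given sizes: saddle to tread is 164 mm (165 expected) and bolt to rail end is 183 mm (185 expected). Jack yaw is about 96°, rail yaw about 82°. Next I'll hover above the jack.

Run:
```python
from h import *
print(step([514,-245,210],grasp_rot(np.radians(96.3))[0]))
```

```text
([430.1, -251.6, 12.3], [-0.001, -0.001, -1.411])
```

drive_tool(deltas=[[100,430,-252,12,0,0,-1.411],[100,430,-252,12,0,0,-1.411],[100,430,-252,12,0,0,-1.411],[100,430,-252,12,0,0,-1.411],[100,430,-252,12,0,0,-1.411],[100,430,-252,12,0,0,-1.411],[100,430,-252,12,0,0,-1.411],[100,430,-252,12,0,0,-1.411],[100,430,-252,12,0,0,-1.411],[100,430,-252,12,0,0,-1.411],[100,430,-252,12,0,0,-1.411],[100,430,-252,12,0,0,-1.411]])

```text
t: 1.75
tcp_pos: [513.0, -245.8, 210.3]
ee_rot: [-2.098, -2.337, -0.001]
ft_force: [-0.1, 0.6, 0.1]
opening: 86.7
```

Run:
```python
from h import *
s=read_state(); print(s["t"],s["tcp_pos"],Ro.from_rotvec(s["ee_rot"]).as_matrix().round(3).tolist(),s["q"])
w=grab_frame("wrist"); cv2.imwrite("pics/w1.png",w["img"][:,:,::-1])
```

```text
1.75 [ 513.02898886 -245.83407731  210.34807028] [[-0.107, 0.994, -0.0], [0.994, 0.107, 0.001], [0.001, -0.0, -1.0]] [-5.85793275e-01  9.63743594e-02  1.68891828e+00  5.56694752e-04
  1.35687168e+00 -6.93465461e-01]
```

View pics/w1.png

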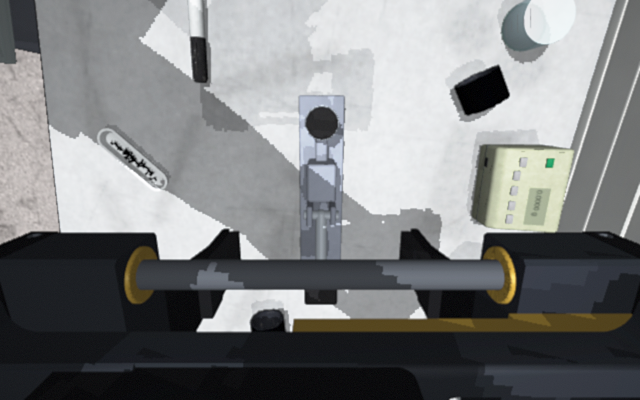

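The wrist view shows the jack centred between the open fingers: saddle at (321,122), grip block top around (321,183). I'll zoom in for fine numbers.

Run:
```python
import cv2
a=cv2.imread("pics/w1.png")
cv2.imwrite("pics/w1z.png",cv2.resize(a[88:308,270:370],None,fx=4,fy=2.7*0+2.7,interpolation=cv2.INTER_CUBIC))
cv2.imwrite("pics/w1z.png",cv2.resize(a[88:238,270:380],None,fx=4,fy=4,interpolation=cv2.INTER_CUBIC))
```

```text
(no output)
```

View pics/w1z.png

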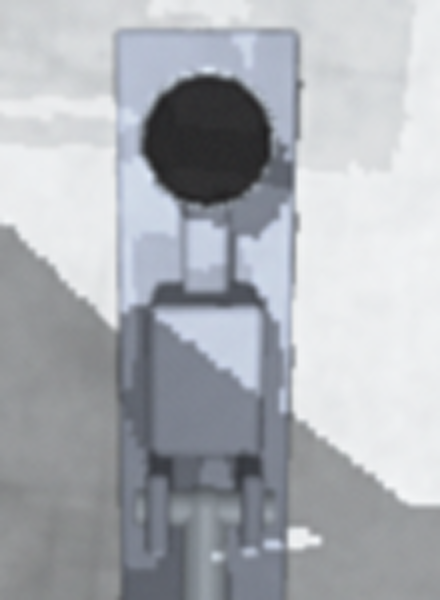

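Run:
```python
from h import *
w=grab_frame("wrist")
def P(n,u,v,z): 
    r=ray(w,270+(u+.5)/4-.5,88+(v+.5)/4-.5,z); print(n,r.round(1)); return r
s=P("saddle",207,139,56)
a=P("bFL",115,31,10);b=P("bFR",300,31,10);c=P("bL",121,560,10);d=P("bR",287,560,10)
g1=P("g",151,306,55);g2=P("g",264,306,55);g3=P("g",151,456,55);g4=P("g",260,456,55)
g=(g1+g2+g3+g4)/4;print("grip",g, np.linalg.norm(g1-g2),np.linalg.norm(g1-g3))
yaw=lambda p,q:np.degrees(np.arctan2(*(q-p)[[1,0]]))
print(yaw(g,s),np.linalg.norm((s-g)[:2]),"edges",yaw(c,a),yaw(d,b),"mid",yaw((c+d)/2,(a+b)/2), np.linalg.norm(a-b))
m=(a+b)/2; print("front mid",m, "->saddle 28:",np.linalg.norm((m-s)[:2]))
```

```text
saddle [ 509.  -182.9   56. ]
bFL [ 481.6 -158.8   10. ]
bFR [ 531.1 -153.4   10. ]
bL [ 497.2 -309.2   10. ]
bR [ 546.7 -303.8   10. ]
g [ 499.5 -224.7   55. ]
g [ 527.5 -221.7   55. ]
g [ 503.3 -263.3   55. ]
g [ 531.2 -260.3   55. ]
grip [ 515.3954473  -242.48899988   55.        ] 28.147593612251384 38.791759896095606
96.16853746275177 59.910242981093646 edges 95.90173291241373 95.89052282100639 mid 95.89612781327116 49.82126594611711
front mid [ 506.3826499  -156.08777085   10.        ] ->saddle 28: 26.961129990295035
```

Run:
```python
from h import *
print(step([515.2,-242.7,19],grasp_rot(np.radians(96))[0]))
```

```text
([2.4, 2.3, 191.4], [-0.0, -0.001, 0.003])
```

drive_tool(deltas=[[100,2.4,2.3,50,0,0,0],[100,2.4,2.3,100,0,0,0],[100,2.4,2.3,140,0,0,0],[100,2.4,2.3,170,0,0,0],[100,2.4,2.3,185,0,0,0],[100,2.4,2.3,191,0,0,0],[100,2.4,2.3,191,0,0,0],[30,2.4,2.3,191,0,0,0],[20,2.4,2.3,191,0,0,0],[20,2.4,2.3,191,0,0,0],[20,2.4,2.3,191,0,0,0],[20,2.4,2.3,191,0,0,0]], squeeze=40)

```text
t: 3.35
tcp_pos: [515.3, -242.8, 19.4]
ee_rot: [-2.098, -2.338, -0.001]
ft_force: [0.7, -0.0, 0.4]
opening: 45.1
```

Run:
```python
from h import *
s=read_state(); print(s["t"],s["tcp_pos"],s["opening"],s["ft_force"],Ro.from_rotvec(s["ee_rot"]).as_matrix().round(3).tolist())
w=grab_frame("wrist"); cv2.imwrite("pics/w2.png",w["img"][:,:,::-1])
```

```text
3.35 [ 515.27152292 -242.77159086   19.42434248] 45.096338946791384 [ 0.7081959  -0.02438411  0.43300392] [[-0.108, 0.994, -0.0], [0.994, 0.108, 0.001], [0.001, 0.0, -1.0]]
```

View pics/w2.png

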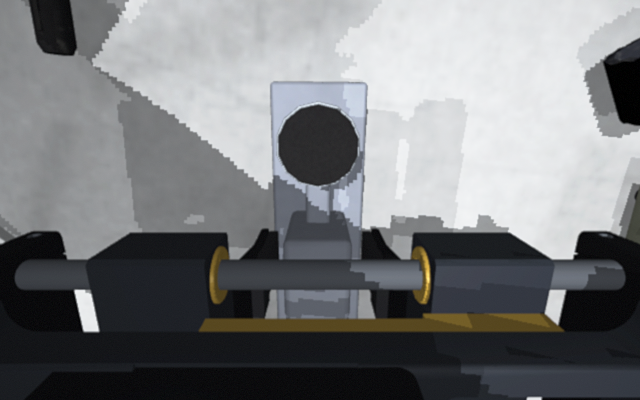

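Fingers are straddling the block symmetrically and still closing. I'll finish the close.

drive_tool(deltas=[[20,0,0,0,0,0,0],[20,0,0,0,0,0,0],[20,0,0,0,0,0,0],[20,0,0,0,0,0,0],[20,0,0,0,0,0,0]], squeeze=40)

```text
t: 4.03
tcp_pos: [514.8, -242.7, 19.3]
ee_rot: [-2.097, -2.337, -0.0]
ft_force: [-4.0, -0.6, 3.1]
opening: 29.7
```

Run:
```python
from h import *
print(step([536.6,32.7,119],grasp_rot(np.radians(82))[0]))
```

```text
([271.6, 51.3, -99.5], [-0.001, -0.001, 0.248])
```

drive_tool(deltas=[[20,0,0,-25,0,0,0],[20,0,0,-60,0,0,0],[20,0,0,-100,0,0,0],[20,25,5,-100,0,0,0.03],[20,65,12,-100,0,0,0.06],[20,110,20,-100,0,0,0.1],[20,155,29,-100,0,0,0.14],[20,200,37,-100,0,0,0.18],[20,240,45,-100,0,0,0.22],[20,262,49,-100,0,0,0.248],[20,271.6,51,-100,0,0,0.248],[20,271.6,51,-100,0,0,0.248]])

```text
t: 5.52
tcp_pos: [535.9, 33.0, 118.7]
ee_rot: [-2.368, -2.061, 0.001]
ft_force: [0.7, -0.3, -5.9]
opening: 30.3
```

Run:
```python
from h import *
s=read_state(); print(s["t"],s["tcp_pos"],s["opening"],s["ft_force"],Ro.from_rotvec(s["ee_rot"]).as_matrix().round(3).tolist())
for n in ("wrist","scene"):
    w=grab_frame(n); cv2.imwrite(f"pics/{n}3.png",w["img"][:,:,::-1])
```

```text
5.525 [535.90397802  32.99631731 118.74856417] 30.25097503123471 [ 0.65637808 -0.30721331 -5.90017758] [[0.138, 0.99, -0.002], [0.99, -0.138, 0.001], [0.001, -0.002, -1.0]]
```

View pics/wrist3.png

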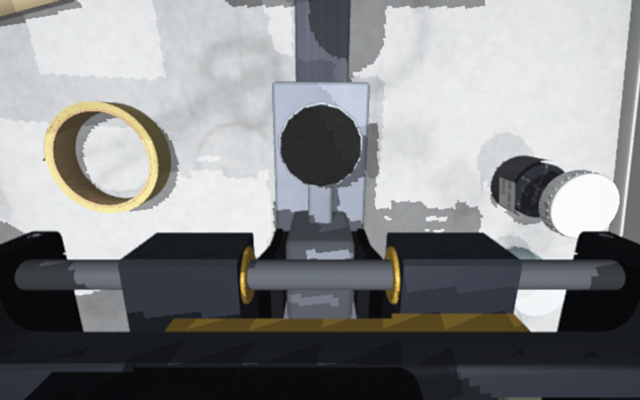

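View pics/scene3.png

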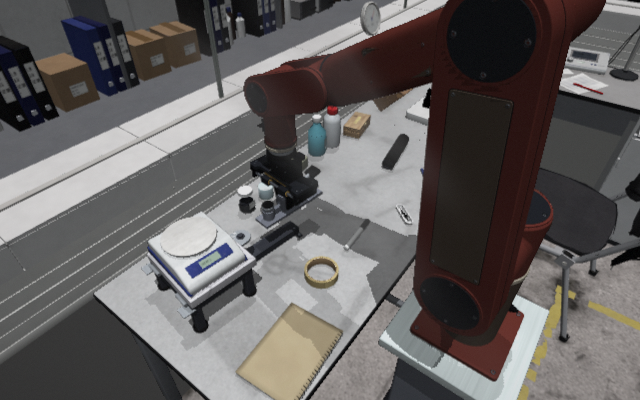

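Jack is held level; the rail is ahead at columns 295–349 but the lug is out of the frame. I'll rise and go 15 mm forward to see it.

drive_tool(deltas=[[20,0,0,-40,0,0,0],[20,5,0,-80,0,0,0],[20,10,0,-110,0,0,0],[20,15,0,-110,0,0,0],[20,15,0,-110,0,0,0]])

```text
t: 6.25
tcp_pos: [537.6, 46.4, 227.4]
ee_rot: [-2.369, -2.058, 0.004]
ft_force: [-0.2, 0.1, -7.6]
opening: 29.8
```

Run:
```python
from h import *
s=read_state(); print(s["t"],s["tcp_pos"],s["opening"],s["ft_force"],Ro.from_rotvec(s["ee_rot"]).as_matrix().round(3).tolist())
for n in ("wrist",):
    w=grab_frame(n); cv2.imwrite(f"pics/{n}4.png",w["img"][:,:,::-1])
a=w["img"][:,:,::-1]
cv2.imwrite("pics/w4z.png",cv2.resize(a[0:150,220:420],None,fx=4,fy=4,interpolation=cv2.INTER_CUBIC))
```

```text
6.25 [537.55975143  46.41909985 227.39764939] 29.810527039557584 [-0.15066026  0.0912033  -7.63972989] [[0.14, 0.99, -0.004], [0.99, -0.14, 0.001], [0.0, -0.004, -1.0]]
```

View pics/w4z.png

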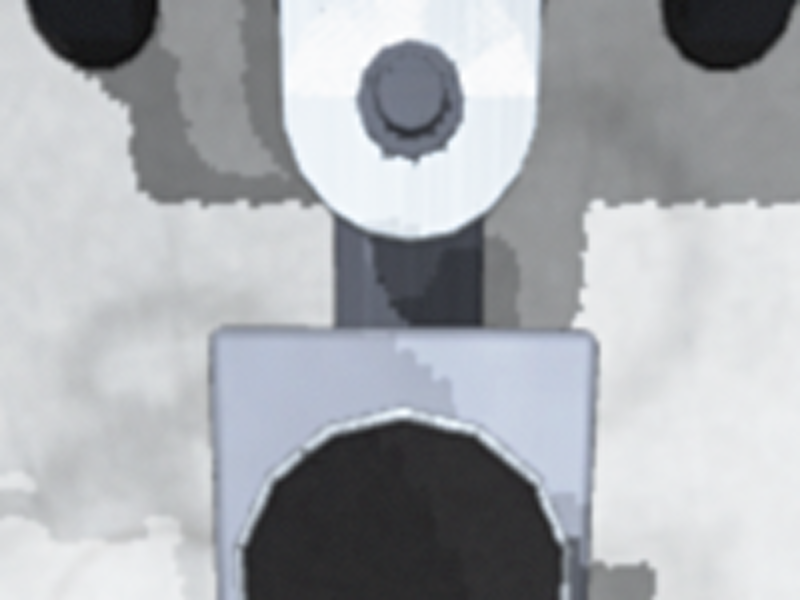

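```bash
cat > m.py <<'E'
from h import *
s=read_state(); w=grab_frame("wrist"); a=w["img"]
T=Ro.from_rotvec(s["ee_rot"])
def P(n,u,v,z): 
    r=ray(w,220+(u+.5)/4-.5,(v+.5)/4-.5,z); print(n,r.round(1)); return r
zs=s["tcp_pos"][2]+36.7
# saddle contour
m=(a.max(2)<60).astype(np.uint8); m[:95]=0; m[215:]=0; m[:,:270]=0;m[:,370:]=0
c=max(cv2.findContours(m,cv2.RETR_EXTERNAL,cv2.CHAIN_APPROX_NONE)[0],key=cv2.contourArea)
print("saddle bbox",cv2.boundingRect(c)); (u,v),r=cv2.minEnclosingCircle(c); S=ray(w,u,v,zs); print("saddle",u,v,r,S.round(1),"radius mm",np.linalg.norm(S-ray(w,u+r,v,zs)))
print("saddle in tool",T.inv().apply(S-s["tcp_pos"]).round(1))
tip=P("tip",411,240,103);l1=P("lugL",282,90,103);l2=P("lugR",540,90,103);wa=P("washer",411,99,105)
print("lug w",np.linalg.norm(l1-l2),"tip-bolt 26:",np.linalg.norm((tip-wa)[:2]))
r1=P("railL",335,290,25);r2=P("railR",484,290,25);print("rail w",np.linalg.norm(r1-r2))
L=P("legL",94,70,0);R=P("legR",725,70,0)
q=P("baseFL",212,332,zs-46);q2=P("baseFR",598,335,zs-46); print(np.linalg.norm(q-q2),T.inv().apply((q+q2)/2-s["tcp_pos"]).round(1), np.degrees(np.arctan2(*(q2-q)[[1,0]]))+90)
E
python3 m.py
```

```text
saddle bbox (282, 106, 78, 80)
saddle 320.5 145.30645751953125 39.88002014160156 [546.7 105.7 263.5] radius mm 15.434048078028736
saddle in tool [ 60.1   1.  -36.7]
tip [555.3 159.3 103. ]
lugL [533.5 190.6 103. ]
lugR [584.8 183.3 103. ]
washer [558.8 184.9 105. ]
lug w 51.83165303182416 tip-bolt 26: 25.83223413558907
railL [535.4 161.2  25. ]
railR [574.6 155.7  25. ]
rail w 39.55614184979409
legL [478.  228.9   0. ]
legR [648.1 204.7   0. ]
baseFL [526.4 135.6 217.5]
baseFR [574.5 128.4 217.5]
48.654936800501005 [86.6  1.2  9.3] 81.54951997302933
```

View pics/wrist4.png

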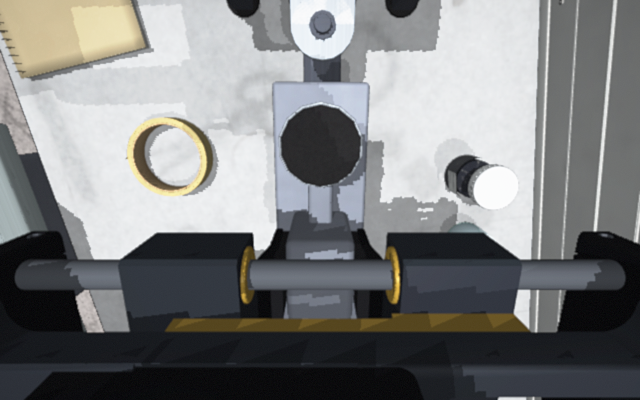

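The wrist geometry is self-consistent: lug 51.8 mm (52), tip to bolt 25.8 (26), rail 39.6 (40), axis yaw 81.9°. The required move is relative, so any camera offset cancels. I'll go to a point 65 mm back along the rail, then down to about 5 mm above it.

Run:
```python
from h import *
print(step([540.5,61.2,49.5],grasp_rot(np.radians(81.9))[0]))
```

```text
([15.2, 2.3, 177.1], [-0.006, 0.0, 0.001])
```

drive_tool(deltas=[[20,15,2,30,-0.005,0,0],[20,15,2,80,-0.005,0,0],[20,15,2,125,-0.005,0,0],[20,15,2,155,-0.005,0,0],[20,15.2,2.3,170,-0.005,0,0],[20,15.2,2.3,177,-0.005,0,0],[20,15.2,2.3,177,-0.005,0,0],[20,15.2,2.3,177,-0.005,0,0]])

```text
t: 7.35
tcp_pos: [541.7, 61.2, 51.1]
ee_rot: [2.371, 2.059, 0.002]
ft_force: [-0.4, -0.1, -6.5]
opening: 29.7
```

Run:
```python
from h import *
s=read_state(); print(s["t"],s["tcp_pos"],s["opening"],s["ft_force"],Ro.from_rotvec(s["ee_rot"]).as_matrix().round(3).tolist())
for n in ("wrist","scene","top"):
    w=grab_frame(n); cv2.imwrite(f"pics/{n}5.png",w["img"][:,:,::-1])
    a=w["img"][:,:,::-1]
    if n=="scene": cv2.imwrite("pics/s5z.png",cv2.resize(a[170:310,210:340],None,fx=4,fy=4,interpolation=cv2.INTER_CUBIC))
    if n=="top": cv2.imwrite("pics/t5z.png",cv2.resize(a[140:220,220:330],None,fx=6,fy=6,interpolation=cv2.INTER_CUBIC))
print(step([549.7,125.6,49.5],grasp_rot(np.radians(81.9))[0]))
```

```text
7.35 [541.73875609  61.19793513  51.0826914 ] 29.693127735812062 [-0.4124471  -0.1385198  -6.53691713] [[0.14, 0.99, 0.002], [0.99, -0.14, -0.0], [0.0, 0.002, -1.0]]
([64.9, -0.7, 1.3], [0.001, -0.0, 0.001])
```

View pics/wrist5.png

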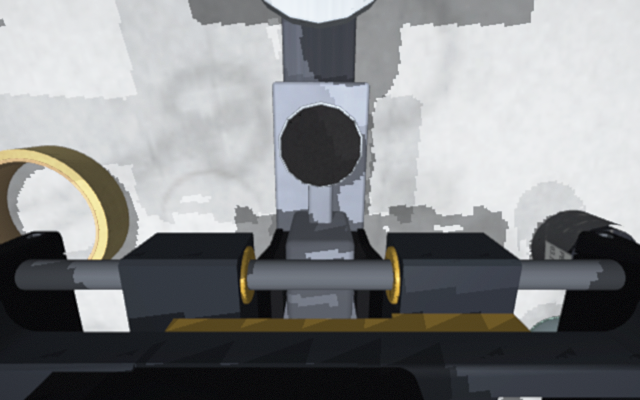

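View pics/s5z.png

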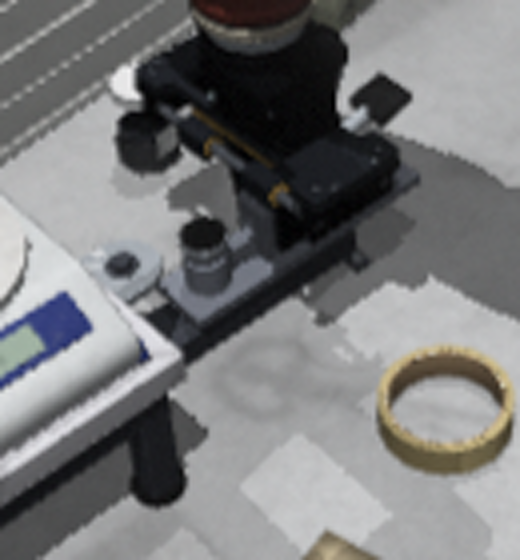

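View pics/t5z.png

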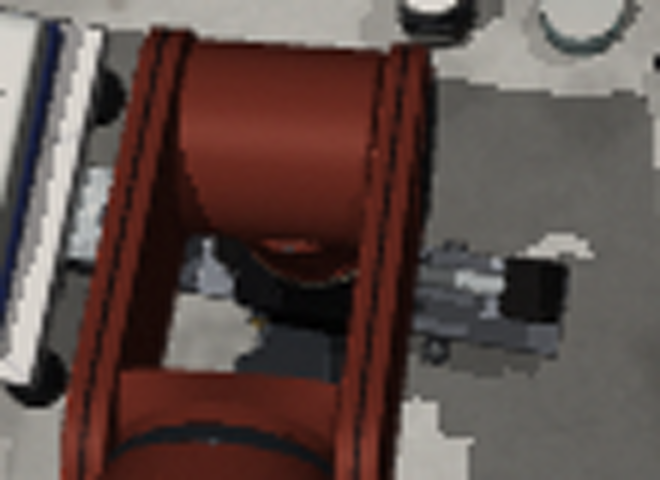

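Saddle at (320,145), lug tip at (320,22) in the wrist view, rail centred below. I'll cross-check the remaining distance from wrist and scene before sliding in.

Run:
```python
from h import *
s=read_state(); T=Ro.from_rotvec(s["ee_rot"]); w=grab_frame("wrist"); f=grab_frame("scene")
zs=s["tcp_pos"][2]+36.7; ax=np.array([.141,.990,0]); la=np.array([.99,-.141,0])
S=ray(w,320.5,145,zs); tip=ray(w,320,23,103); d=tip-S; print("wrist: axial",d@ax+26,"lat",d@la)
r1=ray(w,283,60,25);r2=ray(w,355,60,25); print("rail vs saddle lat",((r1+r2)/2-S)@la, np.linalg.norm(r1-r2))
k=lambda u,v,z:ray(f,210+(u+.5)/4-.5,170+(v+.5)/4-.5,z)
S2=k(204,232,zs); B=k(123,262,111); Wt=k(123,266,105); print("scene saddle",S2,"bolt",B,Wt); 
for X in(B,Wt): print((X-S2)@ax,(X-S2)@la)
```

```text
wrist: axial 64.85242512904684 lat -0.30979480713471647
rail vs saddle lat -0.6762237093165238 39.09911651982783
scene saddle [551.22310918 117.16033567  87.46504244] bolt [555.57291691 185.13943982 111.        ] [557.80052797 183.91727413 105.        ]
67.91263599987703 -5.278744029663935
67.0167851272623 -2.901083714287335
```

drive_tool(deltas=[[20,10,-0.6,1,0,0,0],[20,25,-0.6,1,0,0,0],[20,40,-0.6,1,0,0,0],[20,53,-0.6,1,0,0,0],[20,61,-0.6,1,0,0,0],[20,65,-0.6,1,0,0,0],[20,65,-0.6,1,0,0,0],[20,65,-0.6,1,0,0,0]])

```text
t: 8.6
tcp_pos: [549.4, 125.3, 49.3]
ee_rot: [2.372, 2.06, 0.0]
ft_force: [-0.4, -0.8, -6.8]
opening: 29.8
```

Run:
```python
from h import *
s=read_state(); print(s["t"],s["tcp_pos"],s["opening"],s["ft_force"],Ro.from_rotvec(s["ee_rot"]).as_matrix().round(3).tolist())
for n in ("wrist","scene","top"):
    w=grab_frame(n); cv2.imwrite(f"pics/{n}6.png",w["img"][:,:,::-1])
    a=w["img"][:,:,::-1]
    if n=="scene": cv2.imwrite("pics/s6z.png",cv2.resize(a[170:310,190:340],None,fx=5,fy=4.2,interpolation=cv2.INTER_CUBIC))
print(step([550.0,125.4,44.3],grasp_rot(np.radians(81.9))[0]))
```

```text
8.6 [549.36433042 125.33939928  49.25019567] 29.84958780097591 [-0.41040922 -0.78476522 -6.79859295] [[0.14, 0.99, 0.0], [0.99, -0.14, -0.0], [-0.0, 0.0, -1.0]]
([0.2, 0.6, 5.0], [0.001, -0.0, 0.001])
```

View pics/wrist6.png

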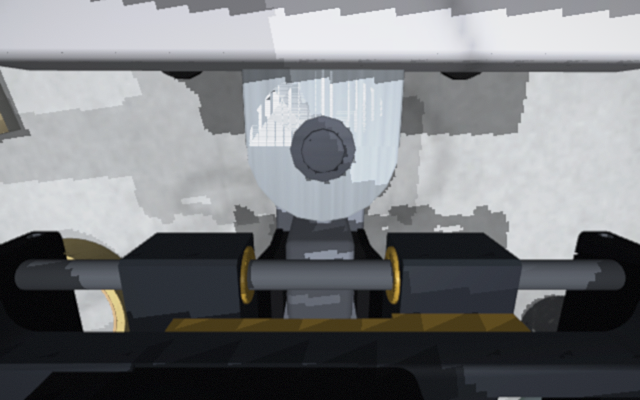

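View pics/s6z.png

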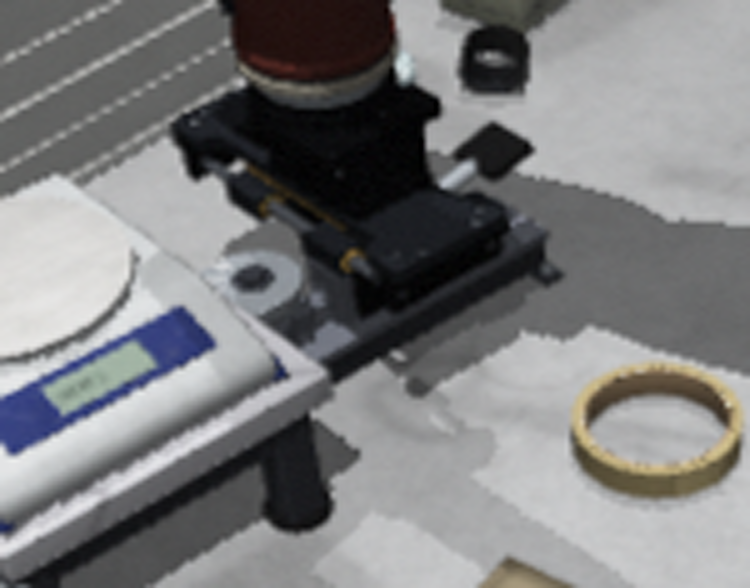

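Run:
```python
from h import *
s=read_state(); T=Ro.from_rotvec(s["ee_rot"]); w=grab_frame("wrist")
a=w["img"].astype(int)
for v in (85,110,135): print(v, a[v,236:256].sum(1)//3, a[v,392:412].sum(1)//3)
for n,u,v,z in (("washer",323,149,105),("tip",323,220,103),("L",245,85,103),("R",404,85,103),("railL",277,222,25),("railR",363,222,25),("slabL",200,64,120),("slabR",440,64,120)): print(n,T.inv().apply(ray(w,u,v,z)-s["tcp_pos"]).round(1))
```

```text
85 [105 103 104 103 101 105 126 162 184 190 189 187 185 186 186 187 188 190
 191 191] [210 208 206 206 208 209 209 207 204 193 165 120 113 118 120 121 123 122
 122 121]
110 [105 106 106 106 107 108 101 106 151 177 188 189 189 186 184 186 187 188
 189 191] [209 209 209 210 210 209 209 204 176 129 100  96  98  98  98  98  97  96
  96  96]
135 [177 187 189 188 186 186 185 188 183 168 170 186 190 191 202 210 211 207
 195 190] [230 232 239 239 227 212 186 168 176 185 186 186 186 167 133 127 157 169
 170 170]
washer [ 60.7   1.7 -55.7]
tip [ 35.4   1.9 -53.7]
L [ 80.8 -23.2 -53.7]
R [ 80.8  27.6 -53.7]
railL [  7.3 -25.5  24.3]
railR [ 7.4 27.3 24.3]
slabL [ 84.7 -31.1 -70.7]
slabR [ 84.8  32.5 -70.7]
```

Lug centre is (61, 1.8) in the tool frame against the saddle's (60.1, 1.0), so I'll correct by under 1 mm and lower onto the rail.

drive_tool(deltas=[[20,0.7,0.8,0,0,0,0],[20,0.7,0.8,2,0,0,0],[20,0.7,0.8,4,0,0,0],[20,0.7,0.8,5,0,0,0],[20,0.7,0.8,5.3,0,0,0],[20,0.7,0.8,5.3,0,0,0]])

```text
t: 9.55
tcp_pos: [550.2, 125.9, 44.3]
ee_rot: [2.372, 2.06, -0.0]
ft_force: [-4.2, -0.7, -1.1]
opening: 29.9
```

```bash
cat > st.py <<'E'
from h import *
s=read_state(); print(s["t"],s["tcp_pos"].round(2),round(s["opening"],2),s["ft_force"].round(2),s["torque"].round(2),Ro.from_rotvec(s["ee_rot"]).as_matrix().round(3).tolist())
E
python3 st.py
```

```text
9.55 [550.16 125.89  44.32] 29.91 [-4.24 -0.73 -1.07] [-0.11  0.63 -0.05] [[0.14, 0.99, 0.0], [0.99, -0.14, -0.0], [-0.0, 0.0, -1.0]]
```

The z force went from -6.8 to -1.1 N at the expected height, so the jack is resting on the rail. Releasing and rising.

drive_tool(deltas=[[30,0,0,0,0,0,0],[45,0,0,0,0,0,0],[60,0,0,0,0,0,0],[60,0,0,0,0,0,0],[60,0,0,-15,0,0,0],[60,0,0,-50,0,0,0],[60,0,0,-100,0,0,0],[60,0,0,-140,0,0,0],[60,0,0,-160,0,0,0],[60,0,0,-160,0,0,0]])

```text
t: 10.8
tcp_pos: [551.2, 126.0, 206.1]
ee_rot: [2.37, 2.058, 0.004]
ft_force: [-0.7, -0.2, -0.2]
opening: 52.1
```

```bash
python3 st.py
python3 - <<'E'
from h import *
for n in ("wrist","scene","top"):
    w=grab_frame(n); cv2.imwrite(f"pics/{n}7.png",w["img"][:,:,::-1])
    a=w["img"][:,:,::-1]
    if n=="scene": cv2.imwrite("pics/s7z.png",cv2.resize(a[170:310,190:340],None,fx=5,fy=4.2,interpolation=cv2.INTER_CUBIC))
    if n=="top": cv2.imwrite("pics/t7z.png",cv2.resize(a[140:220,220:330],None,fx=6,fy=6,interpolation=cv2.INTER_CUBIC))
E
```

```text
10.8 [551.16 126.02 206.13] 52.1 [-0.67 -0.15 -0.25] [-0.02 -0.07  0.  ] [[0.14, 0.99, 0.004], [0.99, -0.14, 0.0], [0.001, 0.004, -1.0]]
```

View pics/wrist7.png

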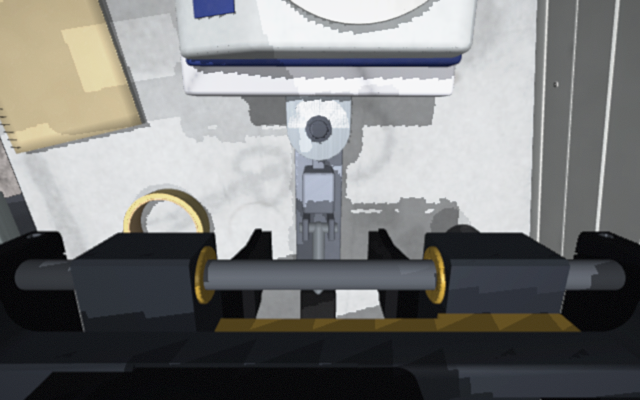

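View pics/s7z.png

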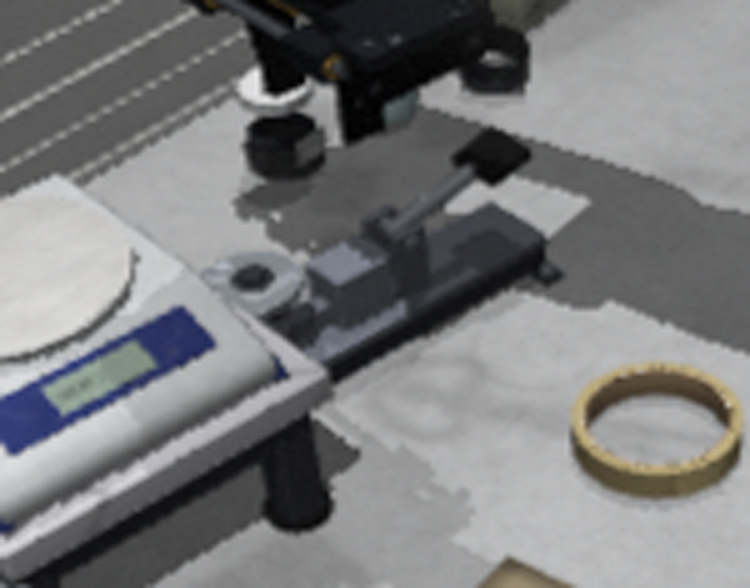

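View pics/t7z.png

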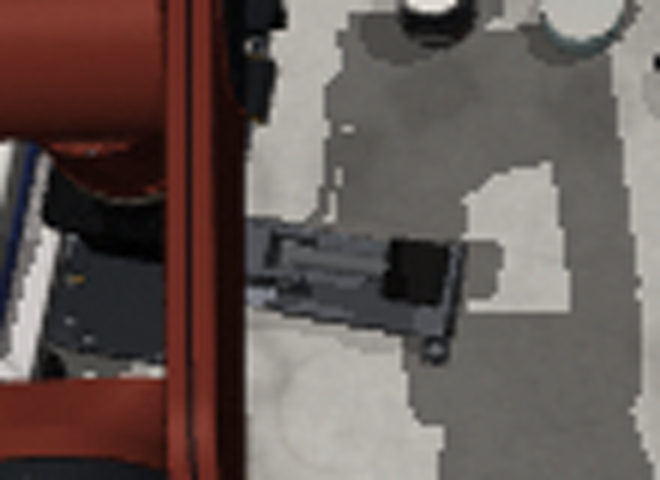

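Jack stands upright on the rail, saddle below the lug. I'll check the alignment from the wrist view: block top around (318,183), washer at (318,128).

Run:
```python
import cv2
a=cv2.imread("pics/wrist7.png")
cv2.imwrite("pics/w7z.png",cv2.resize(a[92:242,260:380],None,fx=5,fy=4,interpolation=cv2.INTER_CUBIC))
```

```text
(no output)
```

View pics/w7z.png

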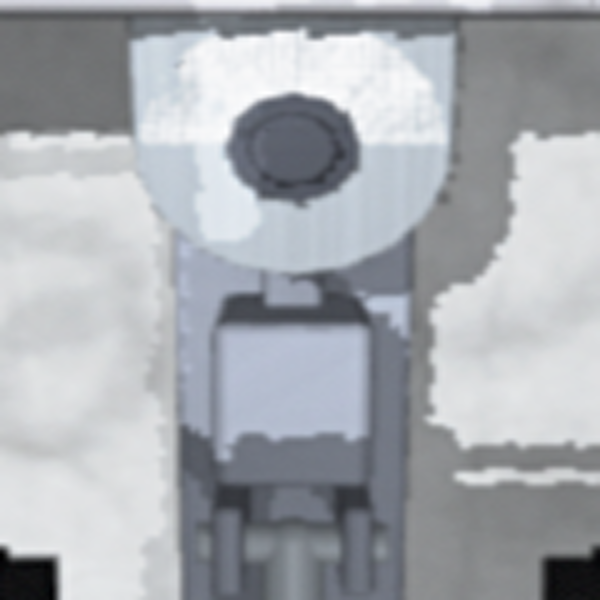

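Run:
```python
from h import *
w=grab_frame("wrist")
k=lambda u,v,z:ray(w,260+(u+.5)/5-.5,92+(v+.5)/4-.5,z)
ax=np.array([.141,.990,0]); la=np.array([.99,-.141,0])
g=sum(k(u,v,80) for u,v in((215,325),(371,325),(216,487),(371,487)))/4
print("block",g, np.linalg.norm(k(215,325,80)-k(371,325,80)),np.linalg.norm(k(216,325,80)-k(216,487,80)))
B=k(293,147,105); tip=k(294,273,103); L=(k(131,60,103)+k(458,60,103))/2
print("washer-block",(B-g)@ax,(B-g)@la,"tip+26",(tip-g)@ax+26,(tip-g)@la,"lugmid lat",(L-g)@la)
# base edges
p=lambda u,v:k(u,v,35)
l1,l2,r1,r2=p(177,260),p(185,560),p(413,260),p(404,560)
m1=(l1+r1)/2;m2=(l2+r2)/2;print("base w",np.linalg.norm(l1-r1),"yaw",np.degrees(np.arctan2(*(m1-m2)[[1,0]])),np.degrees(np.arctan2(*(l1-l2)[[1,0]])),np.degrees(np.arctan2(*(r1-r2)[[1,0]])),"lat base vs lug",(m1-B)@la,(m2-B)@la)
# tread from top
f=grab_frame("top"); kt=lambda u,v,z:ray(f,220+(u+.5)/6-.5,140+(v+.5)/6-.5,z)
print("tread top view",kt(418,272,107), "pred", g-105*ax)
```

```text
block [547.95490498 126.52123387  80.        ] 28.025723016177704 38.17626941986918
washer-block 59.39456940473172 0.14484287005359997 tip+26 60.13795538755415 0.2957794714133459 lugmid lat 0.3529397881900078
base w 48.46399393484798 yaw 81.84419223589042 82.03887905238403 81.64940978287942 lat base vs lug -0.14195169497682836 -0.2135927119419103
tread top view [532.97376219  17.8312288  107.        ] pred [533.14990498  22.57123387  80.        ]
```

Alignment is good: axial within about 0.5 mm, lateral 0.3 mm, yaw 81.8° against 81.9°. From the release pose the tread should be at about (535, 22), 107 mm high. I'll shut the fingers and go above it.

Run:
```python
from h import *
print(step([535.4,21.9,125],grasp_rot(np.radians(81.9))[0]))
```

```text
([-104.7, 1.5, 77.2], [-0.004, 0.001, 0.001])
```

drive_tool(deltas=[[40,-40,1,0,-0.004,0,0],[10,-80,1.5,0,-0.004,0,0],[0,-104.7,1.5,10,-0.004,0,0],[0,-104.7,1.5,40,-0.004,0,0],[0,-104.7,1.5,65,-0.004,0,0],[0,-104.7,1.5,77,-0.004,0,0],[0,-104.7,1.5,77,-0.004,0,0],[0,-104.7,1.5,77,-0.004,0,0],[0,-104.7,1.5,77,-0.004,0,0],[0,-104.7,1.5,77,-0.004,0,0],[0,-104.7,1.5,77,-0.004,0,0]])

```text
t: 12.42
tcp_pos: [535.7, 21.9, 125.6]
ee_rot: [2.371, 2.059, -0.0]
ft_force: [-0.3, 0.1, -0.0]
opening: 0.0
```

```bash
python3 st.py
python3 - <<'E'
from h import *
for n in ("wrist","scene","top"):
    w=grab_frame(n); cv2.imwrite(f"pics/{n}8.png",w["img"][:,:,::-1])
    a=w["img"][:,:,::-1]
    if n=="scene": cv2.imwrite("pics/s8z.png",cv2.resize(a[150:290,190:340],None,fx=5,fy=4.2,interpolation=cv2.INTER_CUBIC))
E
```

```text
12.425 [535.66  21.93 125.58] 0.01 [-0.33  0.09 -0.02] [-0.06 -0.09 -0.05] [[0.14, 0.99, 0.001], [0.99, -0.14, -0.001], [-0.001, 0.001, -1.0]]
```

View pics/wrist8.png

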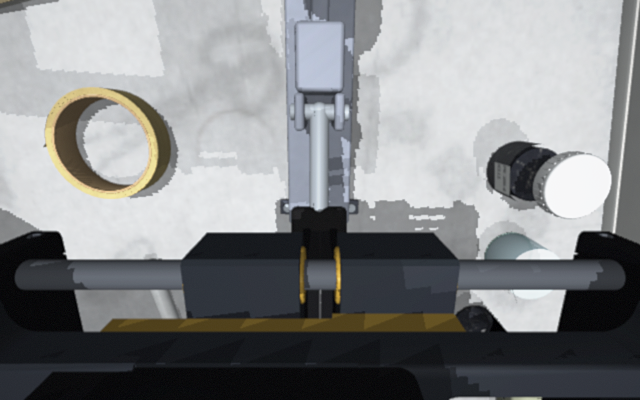

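View pics/s8z.png

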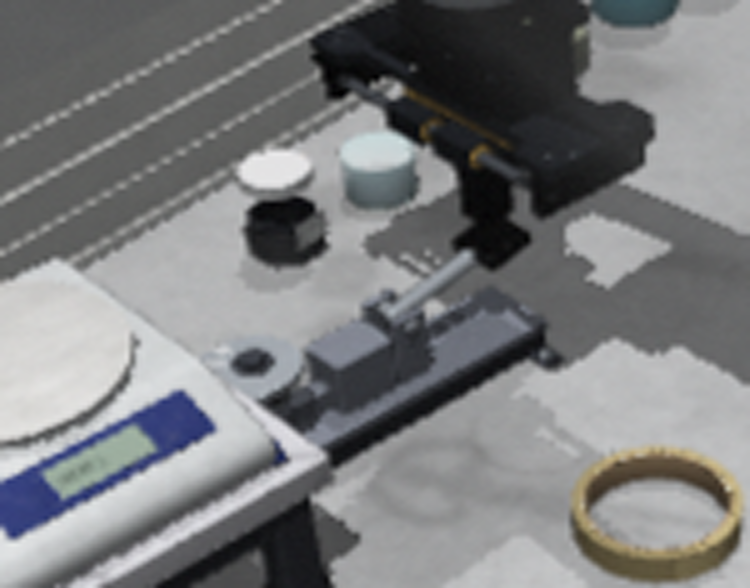

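Fingers are shut above the tread, centred on it laterally (tread columns 292–346, fingers at 320). Now pressing, the first part.

drive_tool(deltas=[[0,0,0,8,0,0,0],[0,0,0,15,0,0,0],[0,0,0,19,0,0,0],[0,0,0,23,0,0,0],[0,0,0,27,0,0,0],[0,0,0,31,0,0,0],[0,0,0,34,0,0,0],[0,0,0,34,0,0,0]])

```text
t: 13.58
tcp_pos: [535.5, 21.8, 91.2]
ee_rot: [2.371, 2.059, -0.001]
ft_force: [0.1, -1.5, 1.5]
opening: 0.5
```

```bash
python3 st.py
python3 - <<'E'
from h import *
for n in ("wrist","scene"):
    w=grab_frame(n); cv2.imwrite(f"pics/{n}9.png",w["img"][:,:,::-1])
    a=w["img"][:,:,::-1]
    if n=="scene": cv2.imwrite("pics/s9z.png",cv2.resize(a[150:290,190:340],None,fx=5,fy=4.2,interpolation=cv2.INTER_CUBIC))
E
```

```text
13.575 [535.54  21.83  91.18] 0.52 [ 0.09 -1.51  1.52] [-0.17 -0.09 -0.04] [[0.14, 0.99, 0.0], [0.99, -0.14, -0.001], [-0.001, 0.001, -1.0]]
```

View pics/wrist9.png

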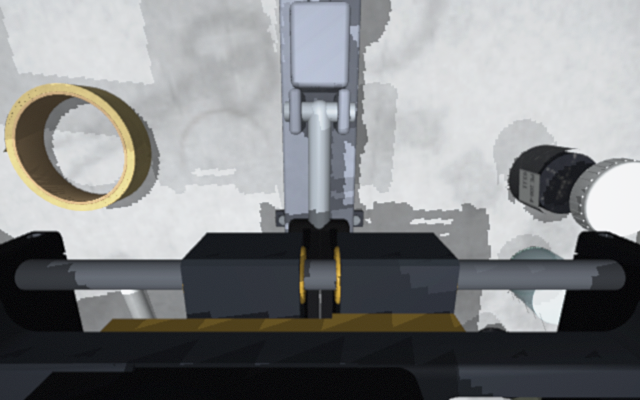

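View pics/s9z.png

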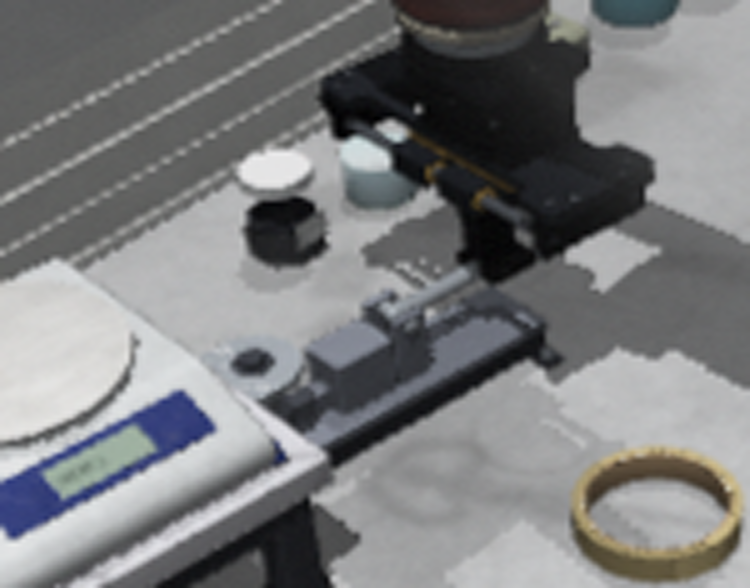

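The handle is yielding at 1.5 N and the jack hasn't moved. Continuing to press.

drive_tool(deltas=[[0,0,0,3,0,0,0],[0,0,0,6,0,0,0],[0,0,0,9,0,0,0],[0,0,0,12,0,0,0],[0,0,0,15,0,0,0],[0,0,0,17,0,0,0],[0,0,0,18,0,0,0],[0,0,0,18,0,0,0]])

```text
t: 14.68
tcp_pos: [536.0, 21.9, 74.8]
ee_rot: [2.371, 2.059, 0.0]
ft_force: [-4.1, 0.2, 11.0]
opening: 0.5
```

```bash
python3 st.py
```

```text
14.675 [535.96  21.93  74.78] 0.52 [-4.06  0.18 11.  ] [0.08 0.65 0.02] [[0.14, 0.99, 0.001], [0.99, -0.14, -0.001], [-0.001, 0.001, -1.0]]
```

drive_tool(deltas=[[0,0,0,2,0,0,0],[0,0,0,4,0,0,0],[0,0,0,5.5,0,0,0],[0,0,0,6.5,0,0,0],[0,0,0,7,0,0,0],[0,0,0,7,0,0,0]])

```text
t: 15.42
tcp_pos: [536.3, 22.3, 71.6]
ee_rot: [2.371, 2.06, 0.001]
ft_force: [-13.5, 0.9, 28.6]
opening: 0.4
```

```bash
python3 st.py;  python3 - <<'E'
from h import *
for n in ("wrist","scene"):
    w=grab_frame(n); cv2.imwrite(f"pics/{n}10.png",w["img"][:,:,::-1])
    a=w["img"][:,:,::-1]
    if n=="scene": cv2.imwrite("pics/s10z.png",cv2.resize(a[150:290,190:340],None,fx=5,fy=4.2,interpolation=cv2.INTER_CUBIC))
E
```

```text
15.425 [536.34  22.31  71.57] 0.44 [-13.5    0.91  28.56] [0.37 2.27 0.07] [[0.14, 0.99, 0.001], [0.99, -0.14, -0.001], [-0.0, 0.001, -1.0]]
```

View pics/wrist10.png

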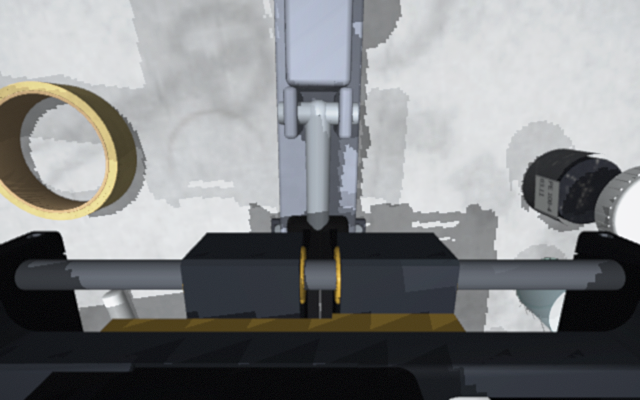

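View pics/s10z.png

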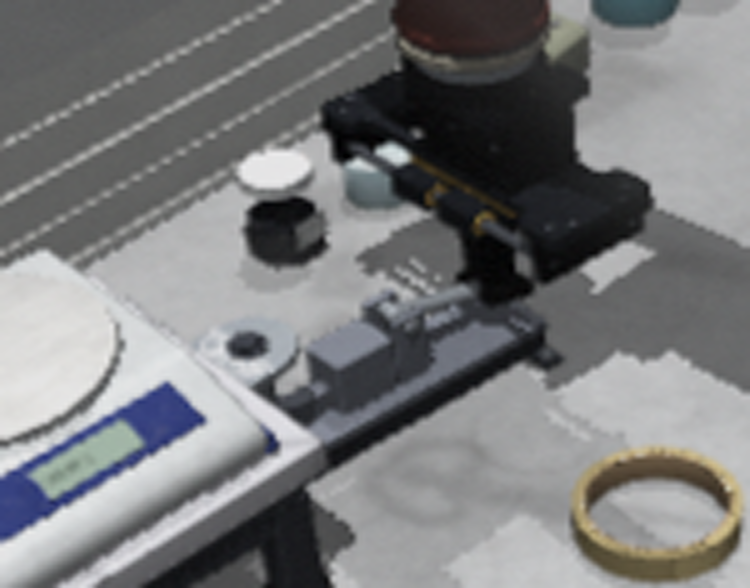

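The force jumped to 28.6 N with little motion, so the stop seems reached. The lug has visibly risen: washer from about (252,362) to (247,345) in the scene crop. I'll ease to a moderate push and take off the side load. If TCP z stays put, the handle is at its stop.

drive_tool(deltas=[[0,0,-0.8,2.7,0,0,0],[0,0,-0.8,2.7,0,0,0],[0,0,-0.8,2.7,0,0,0],[0,0,-0.8,2.7,0,0,0]])

```text
t: 16.02
tcp_pos: [536.2, 22.3, 72.1]
ee_rot: [2.369, 2.06, 0.001]
ft_force: [-9.3, -0.9, 24.0]
opening: 0.4
```

```bash
python3 st.py
```

```text
16.025 [536.21  22.29  72.08] 0.42 [-9.32 -0.86 23.96] [-0.01  1.73  0.05] [[0.139, 0.99, 0.002], [0.99, -0.139, -0.001], [-0.001, 0.002, -1.0]]
```

Run:
```python
from h import *
f=grab_frame("scene"); cv2.imwrite("pics/scene11.png",f["img"][:,:,::-1])
a=cv2.imread("pics/scene8.png"); b=f["img"][:,:,::-1].copy()
def wash(im):
    c=im[205:245,215:255].astype(int); k=cv2.resize(im[205:250,215:260],None,fx=8,fy=8,interpolation=cv2.INTER_CUBIC); return k
cv2.imwrite("pics/cmp.png",np.hstack([wash(a),wash(b)]))
for dz in (0,12,14): print(dz,proj(f,[558.5,184,105+dz]),proj(f,[558.5,184,103+dz]))
# front slab corner
```

```text
0 [240.15924191 236.02604647] [240.2506535  236.57171461]
12 [239.60613095 232.72433155] [239.69887266 233.27793961]
14 [239.51316474 232.16938334] [239.60613095 232.72433155]
```

View pics/cmp.png

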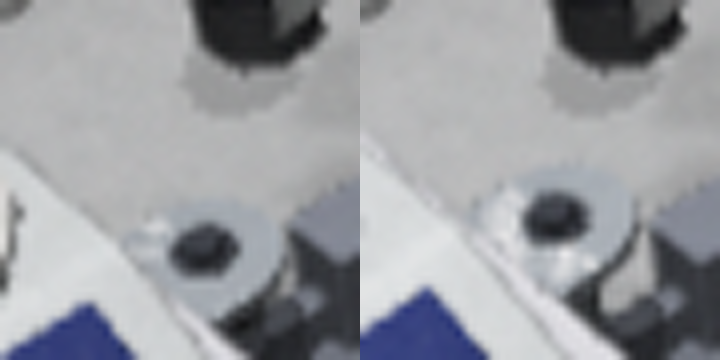

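The bolt rose 3.9 px; a 14 mm rise predicts 3.86 px, so the handle is fully down. Last, I'll check that the side load hasn't shifted the jack on the rail.

```bash
python3 st.py
python3 - <<'E'
from h import *
w=grab_frame("wrist"); a=w["img"][:,:,::-1]; cv2.imwrite("pics/w11.png",a)
cv2.imwrite("pics/w11z.png",cv2.resize(a[0:240,250:390],None,fx=4,fy=2.5,interpolation=cv2.INTER_CUBIC))
E
```

```text
16.075 [536.25  22.32  72.11] 0.5 [-9.84 -1.94 22.91] [0.02 1.67 0.03] [[0.139, 0.99, 0.002], [0.99, -0.139, -0.001], [-0.001, 0.002, -1.0]]
```

View pics/w11z.png

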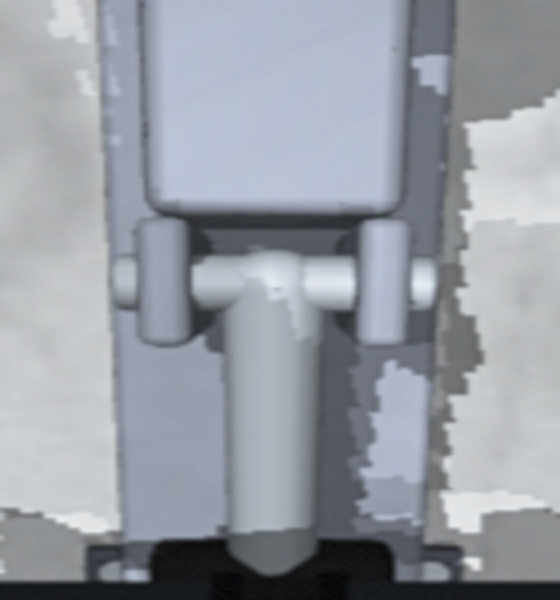

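Run:
```python
from h import *
w=grab_frame("wrist"); k=lambda u,v,z:ray(w,250+(u+.5)/4-.5,(v+.5)/2.5-.5,z)
l1,l2,r1,r2=k(98,10,35),k(122,500,35),k(455,10,35),k(421,500,35)
yaw=lambda p,q:np.degrees(np.arctan2(*(q-p)[[1,0]]))
print(yaw(l2,l1),yaw(r2,r1),yaw((l2+r2)/2,(l1+r1)/2),np.linalg.norm(l1-r1),np.linalg.norm(l2-r2))
e=(k(150,205,80)+k(400,205,80))/2; print("block rear edge mid",e, "expected", np.array([547.95,126.52])-20*np.array([.141,.99]), np.linalg.norm(k(150,205,80)-k(400,205,80)))
```

```text
81.87564900847163 81.27827838101712 81.57687461248379 49.276389422875404 48.105965487219656
block rear edge mid [548.19715689 107.25369794  80.        ] expected [545.13 106.72] 28.30389825110085
```

The block's rear edge reads about 3 mm sideways of where I expected it, while the yaw is still fine. I'll settle this against the rail's own foot clips, comparing frames before and after pressing.

Run:
```python
import cv2,numpy as np
a=cv2.imread("pics/wrist8.png")[150:225,260:380]; b=cv2.imread("pics/w11.png")[165:240,260:380]
cv2.imwrite("pics/clip.png",np.vstack([cv2.resize(x,None,fx=6,fy=3.9,interpolation=cv2.INTER_CUBIC) for x in(a,b)]))
```

```text
(no output)
```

View pics/clip.png

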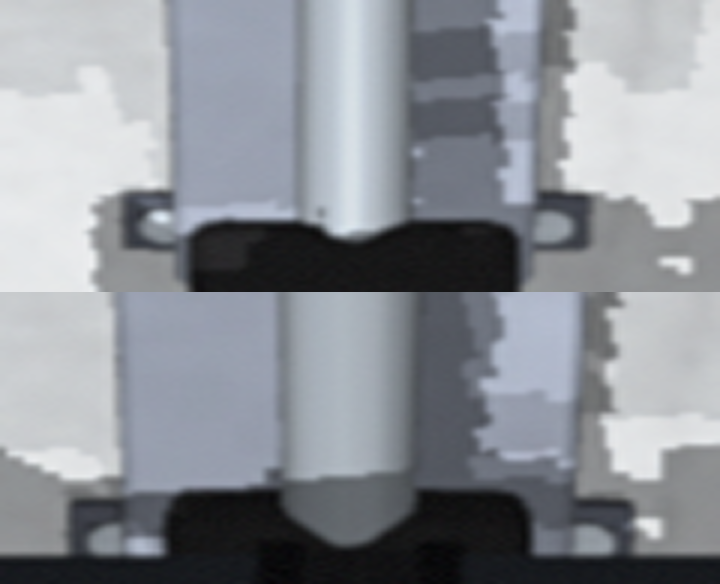

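Against the clips the jack hasn't shifted. Clip and base midlines agree at 357.5 and 357 before pressing, and at 351 and 351 after (zoomed pixels). The 3 mm reading was an offset in the absolute pose. Handing in.

```bash
python3 st.py; python3 -c "
from rig import *
print(sign_off())"
```

```text
16.175 [536.19  22.31  72.07] 0.42 [-10.22  -0.03  23.64] [-0.02  1.67  0.04] [[0.139, 0.99, 0.002], [0.99, -0.139, -0.001], [-0.001, 0.002, -1.0]]
the job is handed in; nothing more can be done
None
```

The jack stands upright on the rail under the slab's lift lug. Its handle is pressed fully down, and I handed the job in at 16.2 s with the shut fingers still holding it there. The slab was raised by the jack alone.

- **Alignment after release:** the saddle was about 0.5 mm along and 0.3 mm across from the pad centre, and the jack was within about 0.1° of the rail.
- **Lift:** the bolt rose 3.9 px in the scene view; a full 14 mm lift predicts 3.86 px.
- **Holding force:** about 24 N down on the tread, with about 10 N of side load on the tool that I eased but did not remove.
- **Height at the stop:** TCP height read 72 mm, against 70 mm expected with the handle fully down. It still moved about 0.5 mm when I eased the push, so I judged "fully down" mainly by the measured lift.
- **One check disagreed:** under load, the jack's absolute position in the wrist view read 3 mm to the side. Measured against the rail's own foot clips it had not moved (less than 0.5 mm), so I put this down to the camera reading.

I did not touch any of the bystander objects. The jar, beaker and tape were where they should be in the views I compared. I did not check the others one by one.

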